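# Set the mould under the gauge needle and hold the telescopic stop out

### The arm

A 6-joint arm with a two-finger parallel gripper is mounted at the origin on a cart in front of the work surface, level with it; the furniture and walls round the work are solid. World frame = base frame: x ahead of the robot, y to its left, z up, the work surface at z = 0. Lengths are in mm, angles in rad, forces in N, time in s.
With the tool pointing down it reaches from about 350 to 775 mm from the base axis. Payload 7.3 kg.
Tool frame: the origin (TCP) lies at the centre of the arm's flange, where the gripper is bolted on; the fingertips stand 178 mm ahead of it and the grasp point (between the pads) lies 159 mm ahead of it; z points along the fingers, y is the direction in which the jaws open and shut (so a half turn about z gives the same grasp; the last joint's range is limited). The gripper opens to 92 mm and grips with 3 to 60 N. Pads are 19 mm wide; open, the fingers measure 130 mm over their backs; the gripper's body (75 mm by 190 mm) begins 47 mm behind the grasp point.
Start: joints at [1.175, 0.342, 1.524, -0, 1.275, -0.146], TCP at [129.763, 508.713, 404.741] pointing down, gripper open.
Joint ranges: [-2.53, 2.53], [-0.77, 2.02], [0.04, 2.7], [-1, 4.14], [0.28, 2.66], [-3.11, 3.11]. Speed limits (rad/s): [2.57, 2.57, 3.14, 3.14, 3.14, 3.14].

### API

Orientations are given as [roll, pitch, yaw] about the fixed x, y, z axes, in that order (R = Rz(yaw) Ry(pitch) Rx(roll)).
In Python, from plant import status, viewer, ticket gives the robot as it stands.
- The arm moves only by the tool play_rows, never from a script. Its argument "commands" is a list of rows, each an object with "offset": the shift along the tool's x, y, z in m, a list of three; "twist": the turn about the tool's z in degrees. A call has 1 to 5 rows; each row shifts and turns the commanded pose from where the row before left it, along the tool's axes as they then stand; what a row does not reach is not made up. A row lasts 1/10 s, in which the tool goes at most 50 mm and 8.59 degrees, less where a joint would pass 70% of its speed; a pose out of reach is approached as far as the arm can. A call with a gripper value outside its range is refused whole. "jaw" is the closure in counts, from 0 (fully open) to 255 (shut), set as the call begins (left out, the last holds). The fingers move at their own pace and stop on an object; the grip force is fixed at half the most. Time passes only in rows, so rows that do not move let the fingers close. It gives the time, the measured TCP pose, the force and the opening at its end, in the units of the state.
- status.get_obs(): the state, without advancing time (a new reading comes with each control period).
- viewer.capture(name): name is "scene" or "top" or "wrist"; returns the picture (420x560x3 uint8, red, green, blue); there is no depth.
- viewer.camera_params(name): a dict with "fov_y" (degrees; the focal length in pixels is half the picture's height over the tangent of half this angle, whatever the lens; pixels are square), "cx", "cy" (the principal point, pixels), "rvec" (rotation vector, rad) and "tvec" (3), from world to camera coordinates, as OpenCV has them; the wrist camera has in their place "T_tool_cam" (4x4, takes a point from camera to tool coordinates, whose origin is the TCP and whose axes are the flange's). Camera axes: x right, y down, z forward; pixel columns grow to the right and rows downward; lengths in mm; the calibration is good to about 2 mm. A picture is of the moment at which its call begins: read the wrist's pose just before it. camera_params takes no time and is no camera call.
- ticket.close_job(): hands the job in, once; it reports no verdict.
The state is a dict: "time": time; "joint_positions": joint angles; "dq": joint speeds; "tau": joint torques, N m; "tool_pos": TCP position; "tcp_rot": TCP orientation; "contact_force": force on the tool from outside, world axes, zero at the start; "moment": the same for the moment, N m; "grip_width": finger opening in mm.
Only numpy, scipy, OpenCV 4.12 (cv2) and the standard library are available. Lean on these libraries where they do the work, as an engineer would, in place of code of your own. Each camera call takes 0.05 s, during which the arm holds its last target.

### The job

Slide the wooden mould along the board, without lifting it, until its red spot is under the fixed needle of the length gauge and the mould lies lengthwise along the gauge's stick, and let go of it. Then squeeze the red button in the side of the gauge's black pull grip, pull the telescopic stick out past its first stop to the second and last stop, and finish still holding the grip there, stick fully out, with the red spot still under the needle. Leave the other things on the board where they are.

Things in the scene. Friction and masses are not known exactly. Their poses are not given: they have to be found in the camera images.
- mould_mid (a point): centre, half-way up, of the brown wooden mould, a loose flat bar 62 mm wide (its x), 235 mm long (its y) and 26 mm high, 0.18 to 0.35 kg, lying on the board; z is up. It is to be gripped across its 62 mm width at the middle and slid.
- mould: the same wooden mould; origin at the centre of its underside, same axes
- red_spot (a point): centre of the red round sticker, 16 mm across, on the mould's top face (26 mm up), 98 mm from the mould's middle towards its own -y end, which faces away from the robot at the start
- needle_tip (a point): tip of the gauge's fixed steel needle, pointing down, 40 mm above the board, 14 above the mould's top. It hangs from a thin level arm, 67 mm high (block at its end 69), 140 mm to the left (+y) of the gauge's tube. Axes of the gauge: -x is the way the stick pulls out (roughly towards the robot), z up. The gauge is fixed
- pull_grip: the black pull grip at the robot-side end of the gauge's stick, with the red button in it; origin at its centre, on the stick's axis, 50 mm above the board; pull along its -x. Nothing stands beside or above it; the gauge's tube (29 mm across) begins 44 mm behind (+x) the centre while the stick is in
- grip_mid (a point): centre of the pull grip, same axes. Grip 36 mm long (x), 36 mm high; 32 mm wide from its right face (y=-15 mm) to the face of the red button (y=+17, 26x26 mm, centred), 26 mm with the button in. Front flange at x=-18 to -26 mm, 44 mm wide, 40 high: fingers can pull on it. Fingers closed on the grip along its y, centred on this point, press the button
- telescope (a joint): how far the stick is out, m: 0 in, first stop 0.050, second stop 0.100, solid end 0.102. A spring draws it in with 2 to 3 N. With the button out, a latch in the tube holds the stick at 0 and catches it at either stop (1 mm of play); with the button held in it slides freely past the first stop to the solid end
- release_button (a joint): how far the red button is pressed in, m: 0 out, 0.006 fully in; the latch is free above 0.0045. The spring takes 1.2 N at first and 3.6 N fully in: grip with 10 to 25 N.
- steel_ring: bystander: steel ring mould, 69 mm across, 32 mm high; leave alone; origin under its centre
- kitchen_timer: bystander: grey kitchen timer, 74 x 64 x 18 mm; leave alone; origin under its centre

How it is judged (in metres and radians):
On the way, in this order (a step that is already met when the one before it is completed fails the run):
1. red spot under the needle, mould lengthwise along the stick and let go, stick still in (horizontal distance between red_spot and needle_tip below 0.008 m and angle between the y axis of mould_mid and the x axis of needle_tip, either way round below 0.26 rad and contact force between the fingers and mould below 0.1 N and value of joint telescope below 0.01 m), for 0.2 s.
2. button squeezed in with the stick still in (value of joint release_button above 0.0042 m and value of joint telescope below 0.02 m and contact force between the fingers and pull_grip above 1 N), for 0.05 s.
3. stick pulled out to the second stop, grip held (value of joint telescope above 0.095 m and contact force between the fingers and pull_grip above 2 N), for 0.2 s.
At the end, for the whole second after the job is handed in: The stick is out at its second stop (joint at least 0.095 m) and still, the fingers hold the pull grip with more than 2 N, the needle points within the red spot (8 mm of its centre, seen from above), the mould lies within 15 degrees of the stick's direction, at rest and untouched (all of step 3 and velocity of joint telescope between -0.01 and 0.01 m/s and horizontal distance between red_spot and needle_tip below 0.008 m and angle between the y axis of mould_mid and the x axis of needle_tip, either way round below 0.26 rad and contact force between the fingers and mould below 0.1 N and linear speed of mould below 0.01 m/s); the arm keeps its last pose, push and grip.
It fails at once if the mould is lifted more than 20 mm (height (world z) of mould_mid above 0.033 m).
It fails at once if a bystander is shifted more than 30 mm (distance of any of steel_ring, kitchen_timer from where it was at the start of the episode above 0.03 m).
It also fails if it takes over 51 s, if anything falls off the work surface, if the arm or the gripper's body presses on something with over 40 N, if the wrist force passes 120 N, or if a joint passes its speed limit or range.

## Working session

There is one attempt and no reset: what is moved stays moved. The work goes in short steps, Python scripts to look and compute and a tool call to move; the robot and the scene stay as the last step left them, time stands still between calls to the robot, and variables do not carry over. Pictures are saved under pics/ and viewed, and the job is handed in when it is done.

Besides the shell and the picture viewer there is one more tool, called after ">>>" as name([rows], argument=value, ...), one row to a line, values as JSON. play_rows: Moves the arm, as the interface text tells. Its arguments: {"type":"object","properties":{"commands":{"type":"array"},"jaw":{"type":"number"}},"required":["commands"]}

```bash
ls; mkdir -p pics; python3 - <<'E'
from plant import status, viewer
import cv2
print(status.get_obs())
for n in ["scene","top","wrist"]:
    im=viewer.capture(n); cv2.imwrite(f"pics/{n}0.png",im[:,:,::-1]); print(n,viewer.camera_params(n))
E
```

```text
pics
{'time': 0.0, 'joint_positions': array([ 1.17497453e+00,  3.42708787e-01,  1.52501920e+00,  3.00598395e-05,
        1.27542054e+00, -1.46016224e-01]), 'dq': array([ 9.80925215e-06, -3.91628524e-05,  1.78639282e-04,  4.85351364e-04,
        1.29413213e-03,  1.71310424e-03]), 'tau': array([ 2.13301231e-03, -4.31249821e+01, -2.44223750e+01,  7.18952995e-02,
        5.58874710e-02, -1.19446186e-04]), 'tool_pos': array([129.71599319, 508.57723167, 404.05123249]), 'tcp_rot': array([-3.14005752e+00, -2.54814097e-04,  2.89177811e+00]), 'contact_force': array([-0.15575994,  0.27036823,  0.42448468]), 'moment': array([-0.00772125, -0.04805931,  0.01579665]), 'grip_width': 91.9242266654914}
scene {'fov_y': 44.0450852895474, 'cx': 286.1156557200839, 'cy': 204.62189280209742, 'rvec': array([ 1.93504883, -0.85246428,  0.51182049]), 'tvec': array([-334.36535752,  274.31333235,  632.85418667])}
top {'fov_y': 42.4503689571996, 'cx': 286.48468666714103, 'cy': 201.6425800830431, 'rvec': array([ 2.1569547 , -2.09623176,  0.21076477]), 'tvec': array([  27.94474678,  560.4935079 , 1200.76701196])}
wrist {'fov_y': 64.5928103378905, 'cx': 283.17277228941356, 'cy': 209.81979110253135, 'T_tool_cam': array([[ 1.31830508e-03, -9.66479627e-01, -2.56739932e-01,
         6.89079126e+01],
       [ 9.99999053e-01,  1.37579300e-03, -4.42941422e-05,
         3.11336402e-02],
       [ 3.96030386e-04, -2.56739630e-01,  9.66480525e-01,
         2.10390850e+01],
       [ 0.00000000e+00,  0.00000000e+00,  0.00000000e+00,
         1.00000000e+00]])}
```

View pics/scene0.png

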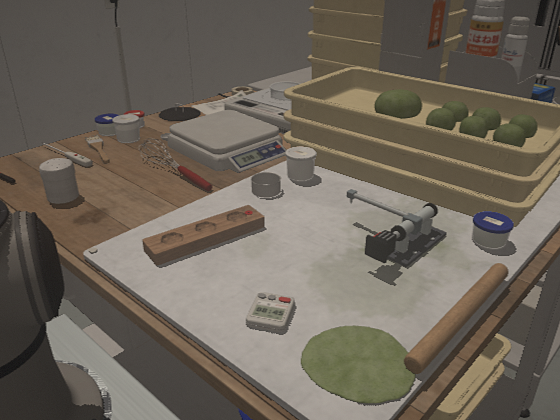

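View pics/top0.png

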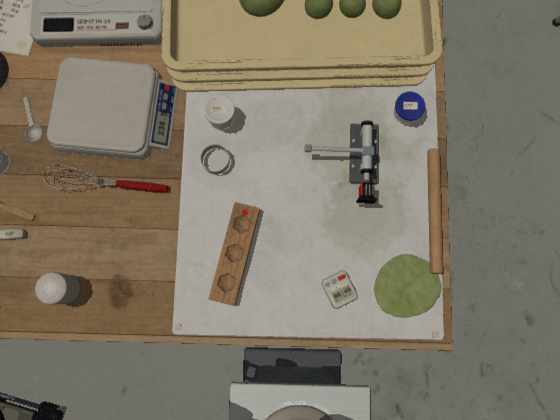

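View pics/wrist0.png

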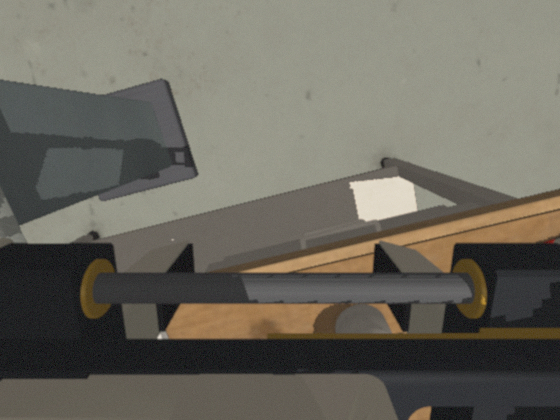

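The top view shows the mould from about (240,205) to (225,303) with its red spot at (245,212). The needle block is near (308,148), the grip near (367,193), the ring at (217,159) and the timer at (340,288). Next I'll zoom in and measure.

```bash
cat > h.py <<'E'
import numpy as np, cv2
from plant import status, viewer
from scipy.spatial.transform import Rotation as R
def cam(n,o=None):
    p=viewer.camera_params(n); f=210/np.tan(np.radians(p['fov_y'])/2)
    K=np.array([[f,0,p['cx']],[0,f,p['cy']],[0,0,1]])
    if n=='wrist':
        T=np.eye(4);T[:3,:3]=R.from_euler('xyz',o['tcp_rot']).as_matrix();T[:3,3]=o['tool_pos']
        M=T@p['T_tool_cam']; return K,M[:3,:3],M[:3,3]
    r=cv2.Rodrigues(p['rvec'])[0]; return K,r.T,-r.T@p['tvec']
def ray(c,uv):
    K,r,t=c; d=r@np.linalg.inv(K)@np.array([uv[0],uv[1],1.]); return t,d/np.linalg.norm(d)
def onz(c,uv,z):
    t,d=ray(c,uv); return t+d*(z-t[2])/d[2]
def tri(c1,u1,c2,u2):
    t1,d1=ray(c1,u1);t2,d2=ray(c2,u2)
    s=np.linalg.lstsq(np.c_[d1,-d2],t2-t1,rcond=None)[0]
    a,b=t1+s[0]*d1,t2+s[1]*d2; return (a+b)/2,np.linalg.norm(a-b)
def proj(c,X):
    K,r,t=c; q=K@(r.T@(np.array(X)-t)); return q[:2]/q[2]
def blobs(im,mask,amin=8):
    n,l,s,c=cv2.connectedComponentsWithStats(mask.astype(np.uint8))
    return [(c[i].round(2),s[i].tolist()) for i in range(1,n) if s[i,4]>=amin]
def crop(im,x,y,w,h,k,name):
    cv2.imwrite(name,cv2.resize(im[y:y+h,x:x+w,::-1],None,fx=k,fy=k,interpolation=cv2.INTER_CUBIC))
E
python3 - <<'E'
from h import *
ims={n:cv2.imread(f"pics/{n}0.png")[:,:,::-1] for n in("scene","top")}
ct,cs=cam("top"),cam("scene")
print(ct[2],cs[2])
for n,im in ims.items():
    hsv=cv2.cvtColor(np.ascontiguousarray(im),cv2.COLOR_RGB2HSV); H,S,V=cv2.split(hsv)
    print(n,"red",blobs(im,((H<5)|(H>172))&(S>150)&(V>90)))
    if n=="top":
        m=((H>5)&(H<16)&(S>90)&(V>50)).astype(np.uint8); m[:195]=0;m[310:]=0;m[:,:195]=0;m[:,290:]=0
        k=max(cv2.findContours(m,0,1)[0],key=cv2.contourArea); rr=cv2.minAreaRect(k);b=cv2.boxPoints(rr); print(rr)
        for q in b: print(q,onz(ct,q,26).round(1))
crop(ims["top"],290,110,110,110,5,"pics/c_top.png")
crop(ims["scene"],335,175,120,100,6,"pics/c_sc.png")
E
```

```text
[ 324.69738693   52.19243621 1283.98709293] [ -90.02794813 -529.14279083  547.22508502]
scene red [(array([133.25, 111.71]), [125, 111, 17, 4, 24]), (array([248.23, 212.  ]), [246, 211, 6, 3, 13])]
top red [(array([121.5,  25. ]), [118, 25, 8, 1, 8]), (array([166.52,  87.14]), [165, 85, 4, 6, 21]), (array([141.31, 185.14]), [116, 181, 51, 10, 287]), (array([360.71, 189.86]), [359, 185, 4, 10, 35]), (array([244.55, 211.9 ]), [242, 209, 6, 7, 31]), (array([341.21, 277.04]), [338, 275, 7, 5, 24])]
((234.2591094970703, 253.46563720703125), (26.783424377441406, 100.4520492553711), 14.826478958129883)
[208.46082 298.59256] [333.7 215.9  26. ]
[234.16574 201.48505] [561.3 167.5  26. ]
[260.0574  208.33871] [546.6 105.7  26. ]
[234.35248 305.44623] [319.9 156.1  26. ]
```

```bash
sleep 0
```

```text
(no output)
```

View pics/c_top.png

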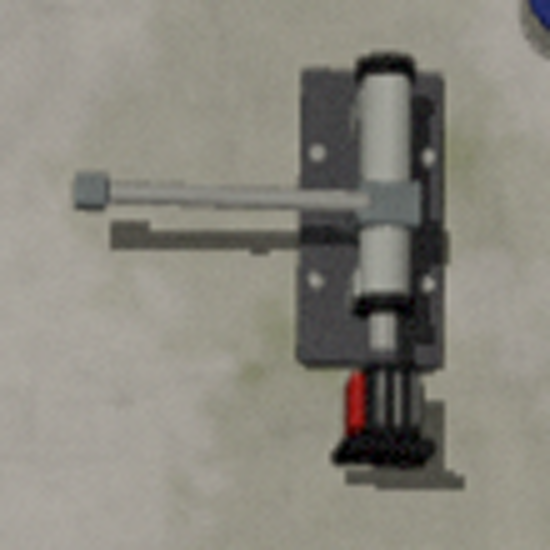

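View pics/c_sc.png

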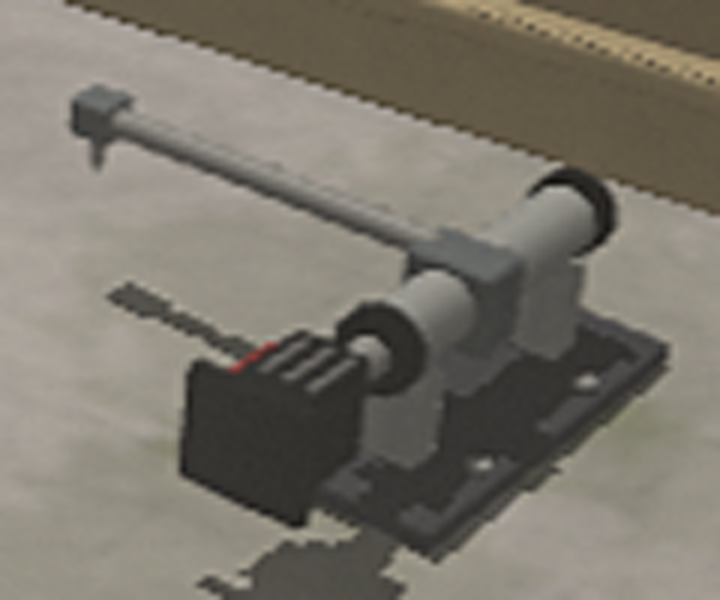

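```bash
python3 - <<'E'
from h import *
ct,cs=cam("top"),cam("scene")
T=lambda u,v:(290+(u-2)/5,110+(v-2)/5)
S=lambda u,v:(335+(u-2.5)/6,175+(v-2.5)/6)
print("block z69 top",onz(ct,T(92,190),69), "arm end tri",tri(ct,T(92,190),cs,S(101,97)))
print("needle tip scene z40",onz(cs,S(97,168),40))
print("tube back/front z64",onz(ct,T(386,66),64.5),onz(ct,T(383,303),64.5))
print("grip flange front top edge z70", onz(ct,T(335,460),70),onz(ct,T(436,458),70))
print("button z63",onz(ct,T(357,403),63), "grip body", onz(ct,T(395,400),68))
print("flange scene corners z70/30",onz(cs,S(192,365),70),onz(cs,S(307,425),70),onz(cs,S(185,475),30),onz(cs,S(303,523),30))
print("spot",onz(ct,(244.55,211.9),26),onz(cs,(248.2,212),26),tri(ct,(244.55,211.9),cs,(248.2,212)))
print("ring",onz(ct,(217,159),32),"timer",onz(ct,(340,288),18))
E
```

```text
block z69 top [686.15602922  -2.61531316  69.        ] arm end tri (array([686.83584808,  -3.37977066,  69.14313165]), np.float64(2.05815666179779))
needle tip scene z40 [691.28828814  -2.10846505  40.        ]
tube back/front z64 [ 752.68413903 -140.73489997   64.5       ] [ 637.14617044 -139.29112738   64.5       ]
grip flange front top edge z70 [ 561.03736319 -116.40447827   70.        ] [ 563.34673857 -162.72940553   70.        ]
button z63 [ 589.54324727 -127.47772575   63.        ] grip body [ 590.39720223 -144.26893321   68.        ]
flange scene corners z70/30 [ 567.2307481 -123.4689266   70.       ] [ 562.95170018 -164.98514431   70.        ] [ 570.37920719 -122.70027488   30.        ] [ 573.13226094 -161.71226855   30.        ]
spot [537.01488518 141.91692437  26.        ] [538.47486529 141.56645061  26.        ] (array([537.46883193, 141.46374606,  26.36047202]), np.float64(1.333650819533483))
ring [662.16740836 212.60397617  32.        ] timer [366.25147875 -85.77437632  18.        ]
```

>>> play_rows([
  {"offset":[-0.02,-0.013,0],"twist":0},
  {"offset":[-0.035,-0.023,0],"twist":0},
  {"offset":[-0.035,-0.023,0],"twist":0},
  {"offset":[-0.035,-0.023,0],"twist":0},
  {"offset":[-0.035,-0.023,0],"twist":0},
], jaw=0)

```text
time: 0.65
tool_pos: [259.5, 366.1, 404.6]
tcp_rot: [-3.141, -0.0, 2.892]
contact_force: [-0.2, 0.5, -0.0]
grip_width: 91.7
```

>>> play_rows([
  {"offset":[-0.035,-0.023,0],"twist":0},
  {"offset":[-0.035,-0.023,0],"twist":0},
  {"offset":[-0.035,-0.023,0],"twist":0},
  {"offset":[-0.035,-0.023,0],"twist":0},
  {"offset":[-0.035,-0.023,0],"twist":0},
])

```text
time: 1.15
tool_pos: [400.8, 211.2, 404.7]
tcp_rot: [3.141, -0.0, 2.892]
contact_force: [-0.2, 0.6, -0.6]
grip_width: 91.8
```

>>> play_rows([
  {"offset":[-0.032,-0.022,0],"twist":-2},
  {"offset":[-0.02,-0.017,0],"twist":0},
  {"offset":[0,0,0],"twist":0},
  {"offset":[0,0,0],"twist":0},
])

```text
time: 1.55
tool_pos: [441.5, 162.3, 404.4]
tcp_rot: [3.142, -0.001, 2.925]
contact_force: [0.3, 0.1, -0.7]
grip_width: 91.7
```

```bash
python3 - <<'E'
from h import *
o=status.get_obs(); print(o['time'],o['tool_pos'],o['tcp_rot'],o['contact_force'])
im=viewer.capture("wrist"); cv2.imwrite("pics/w1.png",im[:,:,::-1])
E
```

```text
1.55 [441.46914285 162.34537573 404.37217612] [ 3.14156593e+00 -1.11179474e-03  2.92509907e+00] [ 0.31051118  0.13771285 -0.70051429]
```

View pics/w1.png

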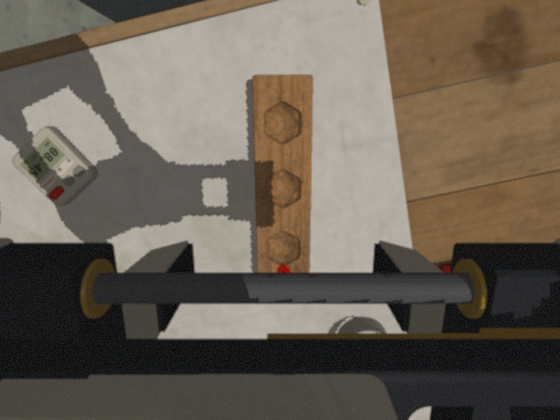

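The wrist view shows the mould centred and square between the jaws: its edges are at columns 254 and 312, and the spot is near (284,270). Descending.

>>> play_rows([
  {"offset":[0,0,0.03],"twist":0},
  {"offset":[0,0,0.045],"twist":0},
  {"offset":[0,0,0.045],"twist":0},
  {"offset":[0,0,0.04],"twist":0},
  {"offset":[0,0,0.03],"twist":0},
])

```text
time: 2.1
tool_pos: [440.0, 163.7, 212.7]
tcp_rot: [-3.141, -0.002, 2.929]
contact_force: [-0.0, -0.2, 0.5]
grip_width: 91.6
```

>>> play_rows([
  {"offset":[0,0,0.02],"twist":0},
  {"offset":[0,0,0.01],"twist":0},
  {"offset":[0,0,0],"twist":0},
  {"offset":[0,0,0],"twist":0},
])

```text
time: 2.5
tool_pos: [441.6, 163.2, 185.5]
tcp_rot: [3.141, 0.001, 2.928]
contact_force: [0.4, -0.3, 0.8]
grip_width: 91.4
```

```bash
python3 - <<'E'
from h import *
o=status.get_obs(); print(o['time'],o['tool_pos'],o['tcp_rot'],o['contact_force'])
c=cam("wrist",{'tool_pos':np.array([441.47,162.35,404.37]),'tcp_rot':np.array([3.14157,-.0011,2.9251])})
print(onz(c,(284,270),26)) 
for q in[(254,75),(312,75),(256,250),(312,250)]: print(onz(c,q,26))
im=viewer.capture("scene"); cv2.imwrite("pics/s2.png",im[:,:,::-1])
E
```

```text
2.5 [441.60515443 163.17991477 185.51472631] [3.14098301e+00 1.12759380e-03 2.92754201e+00] [ 0.43352514 -0.30882605  0.76307398]
[537.74381417 142.28819351  26.        ]
[323.29414849 158.15896996  26.        ]
[335.74167276 215.09915904  26.        ]
[506.47153314 116.15943863  26.        ]
[520.20673431 179.0497671   26.        ]
```

View pics/s2.png

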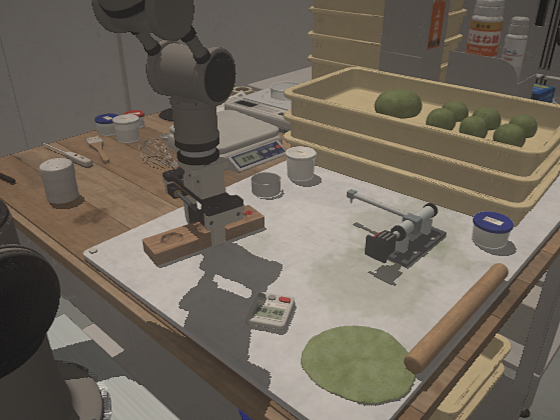

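>>> play_rows([
  {"offset":[0,0,0.003],"twist":0},
  {"offset":[0,0,0],"twist":0},
  {"offset":[0,0,0],"twist":0},
])

```text
time: 2.85
tool_pos: [441.6, 162.6, 182.1]
tcp_rot: [3.141, 0.001, 2.927]
contact_force: [0.7, -0.7, 1.0]
grip_width: 92.0
```

>>> play_rows([
  {"offset":[0,0,0],"twist":0},
  {"offset":[0,0,0],"twist":0},
  {"offset":[0,0,0],"twist":0},
  {"offset":[0,0,0],"twist":0},
  {"offset":[0,0,0],"twist":0},
], jaw=255)

```text
time: 3.35
tool_pos: [441.5, 162.6, 181.7]
tcp_rot: [-3.142, -0.0, 2.927]
contact_force: [-0.1, -1.0, 0.7]
grip_width: 62.0
```

>>> play_rows([
  {"offset":[0,0,0],"twist":0},
  {"offset":[0,0,0],"twist":0},
  {"offset":[0,0,0],"twist":0},
  {"offset":[0,0,0],"twist":0},
  {"offset":[0,0,0],"twist":0},
])

```text
time: 3.85
tool_pos: [441.4, 162.6, 181.7]
tcp_rot: [3.142, -0.0, 2.927]
contact_force: [-0.4, -0.1, -0.0]
grip_width: 61.7
```

>>> play_rows([
  {"offset":[-0.01,-0.0071,0],"twist":0},
  {"offset":[-0.018,-0.0128,0],"twist":0},
  {"offset":[-0.018,-0.0128,0],"twist":0},
  {"offset":[-0.018,-0.0128,0],"twist":0},
  {"offset":[-0.018,-0.0128,0],"twist":0},
])

```text
time: 4.35
tool_pos: [509.8, 87.3, 181.7]
tcp_rot: [3.141, -0.0, 2.926]
contact_force: [-0.5, 2.2, 1.6]
grip_width: 61.8
```

>>> play_rows([
  {"offset":[-0.018,-0.0128,0],"twist":0},
  {"offset":[-0.018,-0.0128,0],"twist":0},
  {"offset":[-0.018,-0.0128,0],"twist":0},
  {"offset":[-0.014,-0.01,0],"twist":0},
  {"offset":[0,0,0],"twist":0},
])

```text
time: 4.85
tool_pos: [566.7, 24.5, 181.7]
tcp_rot: [3.142, 0.002, 2.925]
contact_force: [3.0, -4.0, 4.8]
grip_width: 61.8
```

>>> play_rows([
  {"offset":[0,0,0],"twist":-2},
  {"offset":[0,0,0],"twist":-4},
  {"offset":[0,0,0],"twist":-4},
  {"offset":[0,0,0],"twist":-1.6},
  {"offset":[0,0,0],"twist":0},
])

```text
time: 5.35
tool_pos: [564.9, 26.8, 181.7]
tcp_rot: [3.141, -0.0, 3.129]
contact_force: [-0.4, 1.4, 1.8]
grip_width: 61.6
```

>>> play_rows([
  {"offset":[0,0,0],"twist":0},
  {"offset":[0,0,0],"twist":0},
  {"offset":[0,0,0],"twist":0},
])

```text
time: 5.65
tool_pos: [565.0, 26.7, 181.7]
tcp_rot: [3.141, -0.001, 3.129]
contact_force: [-2.4, 2.0, 3.1]
grip_width: 61.8
```

```bash
python3 - <<'E'
from h import *
o=status.get_obs(); print(o['time'],o['tool_pos'],o['tcp_rot'],o['contact_force'])
for n in["scene","top"]:
    im=viewer.capture(n); cv2.imwrite(f"pics/{n}3.png",im[:,:,::-1])
    if n=="scene": crop(im,290,160,160,120,5,"pics/c_sc3.png")
    else: crop(im,260,110,140,120,5,"pics/c_top3.png")
E
```

```text
5.65 [565.04150523  26.68837409 181.71732266] [ 3.14120042e+00 -5.99649119e-04  3.12869394e+00] [-2.44211275  2.02460961  3.06808229]
```

View pics/c_sc3.png

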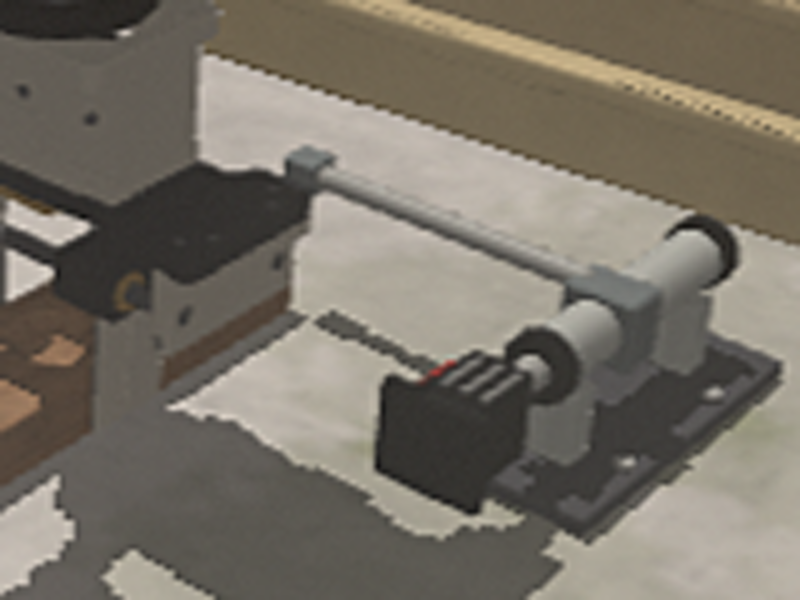

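View pics/c_top3.png

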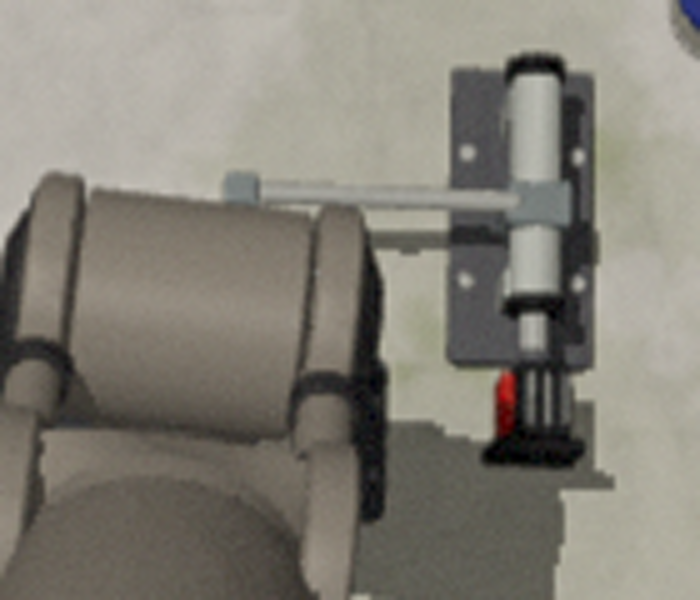

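>>> play_rows([
  {"offset":[-0.006,-0.007,0],"twist":0},
  {"offset":[-0.008,-0.008,0],"twist":0},
  {"offset":[-0.007,-0.008,0],"twist":0},
  {"offset":[-0.004,-0.005,0],"twist":0},
  {"offset":[0,0,0],"twist":0},
])

```text
time: 6.25
tool_pos: [590.9, -3.2, 181.7]
tcp_rot: [-3.141, 0.002, 3.128]
contact_force: [1.7, -1.3, 0.7]
grip_width: 61.6
```

>>> play_rows([
  {"offset":[0,0,0],"twist":0},
  {"offset":[0,0,0],"twist":0},
  {"offset":[0,0,0],"twist":0},
])

```text
time: 6.55
tool_pos: [589.9, -1.8, 181.7]
tcp_rot: [-3.141, 0.0, 3.129]
contact_force: [0.6, -1.4, 0.9]
grip_width: 61.7
```

```bash
python3 - <<'E'
from h import *
o=status.get_obs(); print(o['time'],o['tool_pos'],o['tcp_rot'],o['contact_force'])
im=viewer.capture("wrist"); cv2.imwrite(f"pics/w4.png",im[:,:,::-1])
im=viewer.capture("scene"); crop(im,270,160,160,120,5,"pics/c_sc4.png")
E
```

```text
6.55 [589.882667    -1.82691112 181.74843453] [-3.14149047e+00  3.09098945e-04  3.12935259e+00] [ 0.62716246 -1.4306      0.94963291]
```

View pics/c_sc4.png

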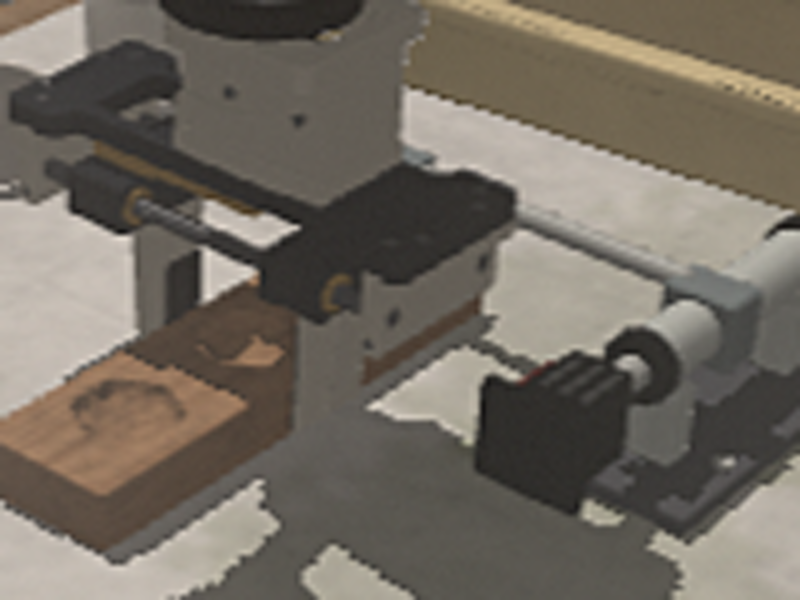

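View pics/w4.png

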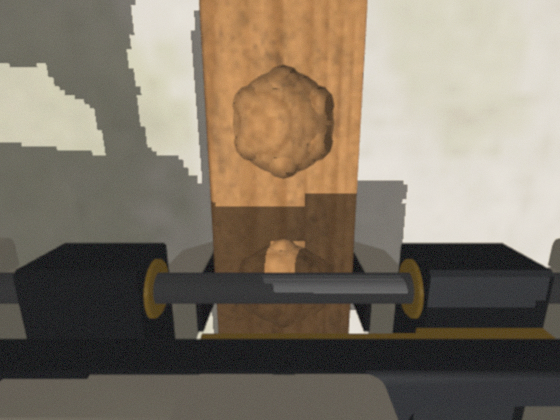

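>>> play_rows([
  {"offset":[0,0,0],"twist":0},
  {"offset":[0,0,0],"twist":0},
  {"offset":[0,0,0],"twist":0},
  {"offset":[0,0,0],"twist":0},
  {"offset":[0,0,0],"twist":0},
], jaw=0)

```text
time: 7.15
tool_pos: [589.8, -1.8, 181.6]
tcp_rot: [3.141, -0.0, 3.129]
contact_force: [-0.6, -0.4, 0.3]
grip_width: 90.8
```

>>> play_rows([
  {"offset":[0,0,0],"twist":0},
  {"offset":[0,0,-0.02],"twist":0},
  {"offset":[0,0,-0.035],"twist":0},
  {"offset":[0,0,-0.04],"twist":0},
  {"offset":[0,0,-0.04],"twist":0},
])

```text
time: 7.65
tool_pos: [589.7, -1.9, 317.9]
tcp_rot: [3.141, -0.001, 3.129]
contact_force: [1.0, -0.0, 0.2]
grip_width: 91.7
```

>>> play_rows([
  {"offset":[0.02,0,-0.035],"twist":0},
  {"offset":[0.04,0,-0.02],"twist":0},
  {"offset":[0.04,0,-0.01],"twist":0},
  {"offset":[0.04,0,0],"twist":0},
  {"offset":[0.02,0,0],"twist":0},
])

```text
time: 8.15
tool_pos: [427.0, 0.4, 382.1]
tcp_rot: [3.142, -0.0, 3.129]
contact_force: [-0.2, 0.0, -0.0]
grip_width: 91.9
```

>>> play_rows([
  {"offset":[0,0,0],"twist":0},
  {"offset":[0,0,0],"twist":0},
])

```text
time: 8.35
tool_pos: [430.3, -0.0, 382.2]
tcp_rot: [-3.141, 0.002, 3.129]
contact_force: [0.8, 0.4, -0.1]
grip_width: 92.1
```

```bash
python3 - <<'E'
from h import *
o=status.get_obs(); print(o['time'],o['tool_pos'],o['tcp_rot'],o['contact_force'])
for n in["scene","top","wrist"]:
    im=viewer.capture(n); cv2.imwrite(f"pics/{n}5.png",im[:,:,::-1])
    if n=="scene": crop(im,300,160,160,120,5,"pics/c_sc5.png")
    if n=="top": crop(im,260,110,140,120,5,"pics/c_top5.png")
E
```

```text
8.35 [ 4.30316337e+02 -1.35439488e-02  3.82243739e+02] [-3.14144338e+00  1.90380407e-03  3.12887895e+00] [ 0.7948362   0.38837835 -0.13992669]
```

View pics/c_sc5.png

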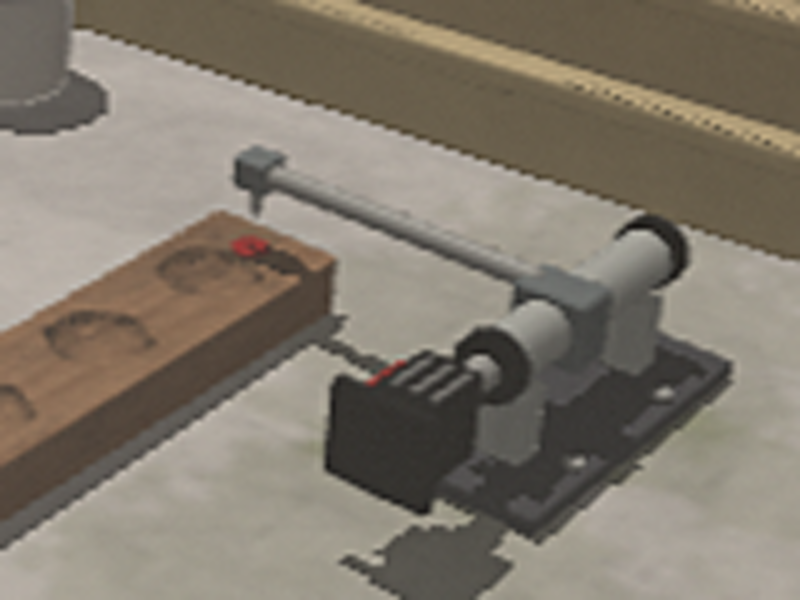

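View pics/c_top5.png

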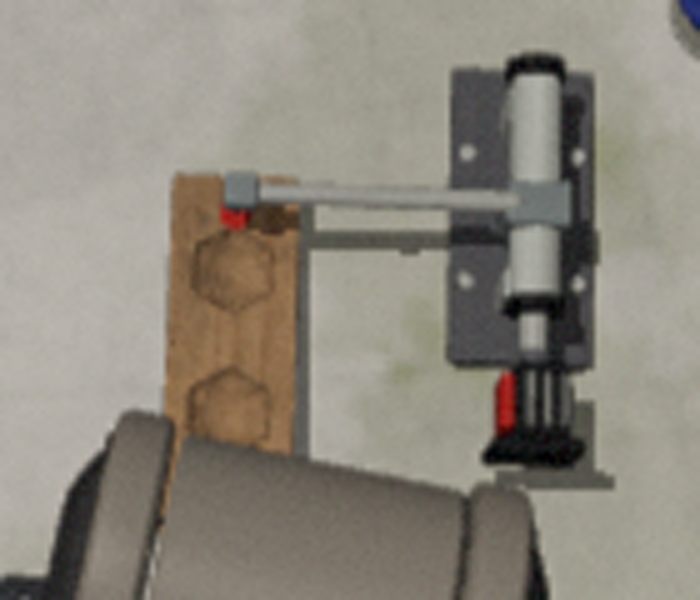

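View pics/wrist5.png

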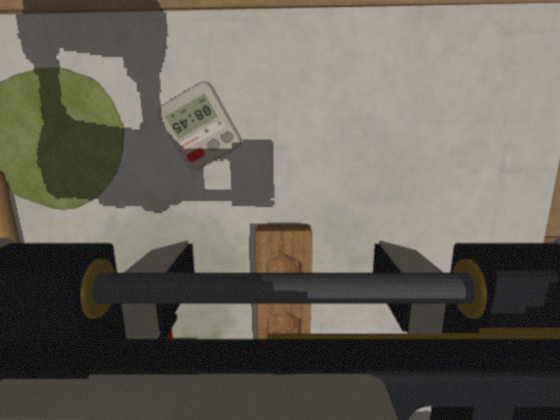

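```bash
python3 - <<'E'
from h import *
ct,cs=cam("top"),cam("scene")
im=cv2.imread("pics/scene5.png")
hsv=cv2.cvtColor(im,cv2.COLOR_BGR2HSV);H,S,V=cv2.split(hsv)
b=blobs(im,((H<5)|(H>172))&(S>130)&(V>80),4);print(b)
S_=lambda u,v:(300+(u-2)/5,160+(v-2)/5)
T=lambda u,v:(260+(u-2)/5,110+(v-2)/5)
print("spot scene",onz(cs,S_(250,247),26),"needle scene",onz(cs,S_(257,214),40))
print("top far end",onz(ct,T(173,174),26),onz(ct,T(298,177),26)," left low",onz(ct,T(165,420),26),onz(ct,T(296,450),26))
print("top block",onz(ct,T(242,189),69))
print("visible spot lower edge",onz(ct,T(236,229),26),onz(ct,T(221,215),26),onz(ct,T(248,218),26))
E
```

```text
[(array([484.2,  38.8]), [483, 37, 3, 4, 5]), (array([135.26, 112.28]), [124, 110, 20, 6, 53]), (array([191.96, 174.25]), [178, 166, 32, 19, 136]), (array([349.25, 208.75]), [347, 207, 6, 4, 16]), (array([375.5 , 234.75]), [374, 234, 4, 3, 4])]
spot scene [688.78214396  -2.15801887  26.        ] needle scene [692.27609912  -2.0194424   40.        ]
top far end [705.94239535  28.97235529  26.        ] [706.3118637  -31.51479849  26.        ]  left low [584.43417853  29.76658011  26.        ] [571.76736213 -32.73169152  26.        ]
top block [686.64020974  -2.60563807  69.        ]
visible spot lower edge [679.36421993  -2.05370256  26.        ] [686.12655763   5.32256979  26.        ] [685.03006835  -7.72826692  26.        ]
```

The two views disagree on the needle's x: the scene view puts it about 3.5 mm beyond the spot, while the top view shows almost no offset. I'll take a closer wrist view from the left, where x reads directly across the picture.

>>> play_rows([
  {"offset":[-0.03,0.004,0],"twist":0},
  {"offset":[-0.048,0.008,0],"twist":0},
  {"offset":[-0.048,0.008,0],"twist":0},
  {"offset":[-0.048,0.008,0],"twist":0},
  {"offset":[-0.048,0.008,0],"twist":0},
])

```text
time: 9.0
tool_pos: [654.9, 33.8, 380.7]
tcp_rot: [3.142, -0.0, 3.129]
contact_force: [0.2, -1.1, 0.1]
grip_width: 91.5
```

>>> play_rows([
  {"offset":[-0.03,0.004,0],"twist":0},
  {"offset":[0,0,0],"twist":8},
  {"offset":[0,0,0],"twist":8.5},
  {"offset":[0,0,0],"twist":8.5},
  {"offset":[0,0,0],"twist":8.5},
])

```text
time: 9.5
tool_pos: [683.3, 37.1, 380.3]
tcp_rot: [-3.141, -0.001, 2.538]
contact_force: [0.3, 0.4, -1.2]
grip_width: 91.8
```

>>> play_rows([
  {"offset":[0,0,0],"twist":8.5},
  {"offset":[0,0,0],"twist":8.5},
  {"offset":[0,0,0],"twist":8.5},
  {"offset":[0,0,0],"twist":8.5},
  {"offset":[0,0,0],"twist":8.5},
])

```text
time: 10.0
tool_pos: [683.2, 37.0, 380.5]
tcp_rot: [-3.141, -0.0, 1.797]
contact_force: [0.1, 0.7, -0.4]
grip_width: 92.0
```

>>> play_rows([
  {"offset":[0,0,0],"twist":8.5},
  {"offset":[0,0,0],"twist":5},
  {"offset":[0,0,0],"twist":0},
  {"offset":[0,0,0],"twist":0},
  {"offset":[0,0,0],"twist":0},
])

```text
time: 10.5
tool_pos: [682.7, 37.0, 381.2]
tcp_rot: [-3.141, -0.0, 1.569]
contact_force: [-0.1, 0.5, 0.1]
grip_width: 91.6
```

```bash
python3 - <<'E'
from h import *
import pickle
o=status.get_obs(); print(o['time'],o['tool_pos'],o['tcp_rot'],o['contact_force']); pickle.dump(o,open('o6.pkl','wb'))
im=viewer.capture("wrist"); cv2.imwrite(f"pics/wrist6.png",im[:,:,::-1])
c=cam("wrist",o); print(proj(c,[688,-2.5,40]),proj(c,[688,-2,26]),proj(c,[591,-140,70]))
E
```

```text
10.5 [682.65990645  36.97934096 381.23118413] [-3.14110159e+00 -1.11994816e-04  1.56897154e+00] [-0.08298793  0.46841359  0.13169971]
[288.59922716 231.9350032 ] [288.39684993 227.22523261] [194.77803043 367.48137487]
```

View pics/wrist6.png

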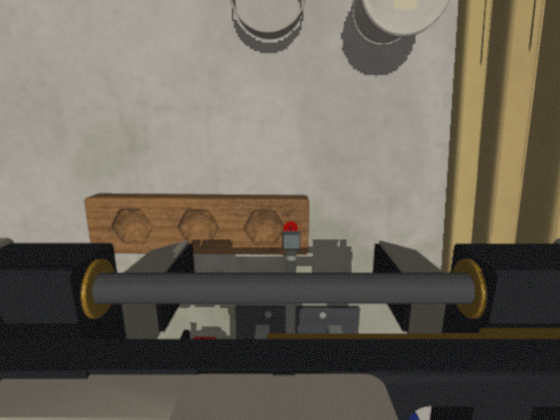

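```bash
python3 - <<'E'
from h import *
import pickle
o=pickle.load(open('o6.pkl','rb'));c=cam("wrist",o)
im=cv2.imread("pics/wrist6.png")[:,:,::-1]
crop(im,250,200,80,60,10,"pics/c_w6.png")
hsv=cv2.cvtColor(np.ascontiguousarray(im),cv2.COLOR_RGB2HSV);H,S,V=cv2.split(hsv)
print(blobs(im,((H<5)|(H>172))&(S>130)&(V>80),4))
print(onz(c,(290.5,226.5),26),onz(c,(291,240),69))
E
```

```text
[(array([290.09, 226.36]), [283, 221, 15, 10, 110]), (array([197.5, 337. ]), [196, 337, 4, 1, 4])]
[690.21577542  -1.19805027  26.        ] [ 6.89777761e+02 -5.84350438e-01  6.90000000e+01]
```

View pics/c_w6.png

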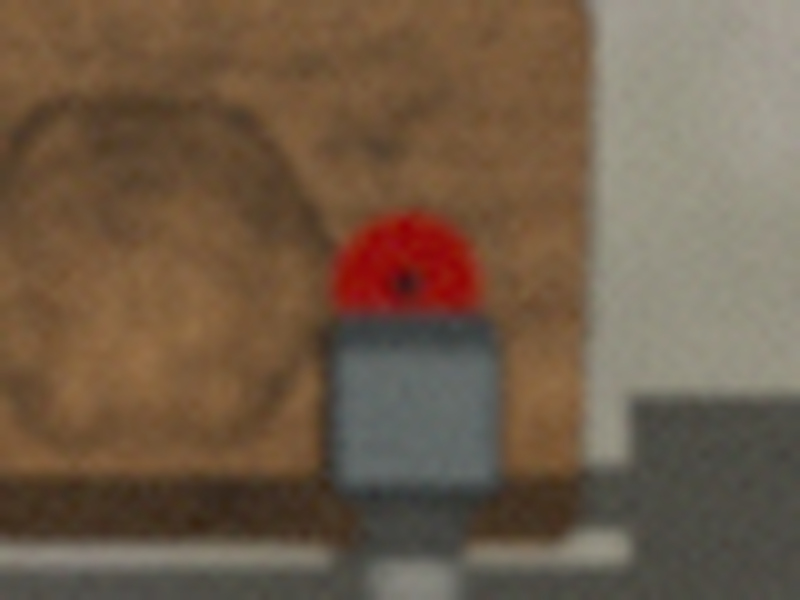

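The red spot's centre and the needle block line up within about 1 mm in x (column 290.8 against 291.4), and the y readings agree to about 2 mm. I'm accepting this placement. Next I'll look at the grip from above.

>>> play_rows([
  {"offset":[-0.024,-0.004,0],"twist":0},
  {"offset":[-0.044,-0.008,0],"twist":0},
  {"offset":[-0.044,-0.008,0],"twist":0},
  {"offset":[-0.044,-0.008,0],"twist":0},
  {"offset":[-0.023,-0.005,0],"twist":0},
])

```text
time: 11.05
tool_pos: [648.0, -145.4, 381.7]
tcp_rot: [3.142, 0.001, 1.566]
contact_force: [-0.1, 0.7, -0.2]
grip_width: 91.5
```

>>> play_rows([
  {"offset":[0,0,0],"twist":-6},
  {"offset":[0,0,0],"twist":-8.5},
  {"offset":[0,0,0],"twist":-8.5},
  {"offset":[0,0,0],"twist":-8.5},
  {"offset":[0,0,0],"twist":-8.5},
])

```text
time: 11.55
tool_pos: [648.8, -142.0, 381.7]
tcp_rot: [3.141, 0.0, 2.272]
contact_force: [-0.3, -0.4, -1.6]
grip_width: 92.0
```

>>> play_rows([
  {"offset":[0,0,0],"twist":-8.5},
  {"offset":[0,0,0],"twist":-8.5},
  {"offset":[0,0,0],"twist":-8.5},
  {"offset":[0,0,0],"twist":-8.5},
  {"offset":[0,0,0],"twist":-8.5},
])

```text
time: 12.05
tool_pos: [648.8, -141.9, 381.7]
tcp_rot: [3.142, 0.0, 3.014]
contact_force: [-0.6, 0.2, 0.3]
grip_width: 91.5
```

>>> play_rows([
  {"offset":[0,0,0],"twist":-7},
  {"offset":[0,0,0],"twist":0},
  {"offset":[0,0,0],"twist":0},
  {"offset":[0,0,0],"twist":0},
])

```text
time: 12.45
tool_pos: [648.7, -141.9, 381.7]
tcp_rot: [3.141, 0.0, 3.127]
contact_force: [0.3, -0.9, 0.2]
grip_width: 91.5
```

```bash
python3 - <<'E'
from h import *
import pickle
o=status.get_obs(); print(o['time'],o['tool_pos'],o['tcp_rot'],o['contact_force']); pickle.dump(o,open('o7.pkl','wb'))
im=viewer.capture("wrist"); cv2.imwrite(f"pics/wrist7.png",im[:,:,::-1])
c=cam("wrist",o); u=proj(c,[591,-141,68]).astype(int); print(u)
crop(im,max(u[0]-60,0),max(u[1]-60,0),120,120,5,"pics/c_w7.png"); print(max(u[0]-60,0),max(u[1]-60,0))
E
```

```text
12.45 [ 648.74731766 -141.93284291  381.70554261] [3.14149721e+00 6.28900559e-05 3.12707791e+00] [ 0.31386547 -0.90242954  0.15553974]
[283 134]
223 74
```

View pics/wrist7.png

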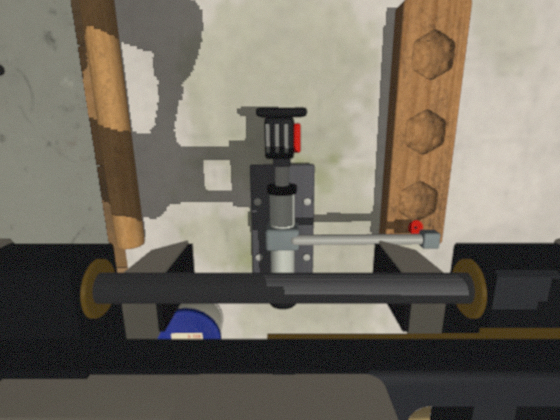

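View pics/c_w7.png

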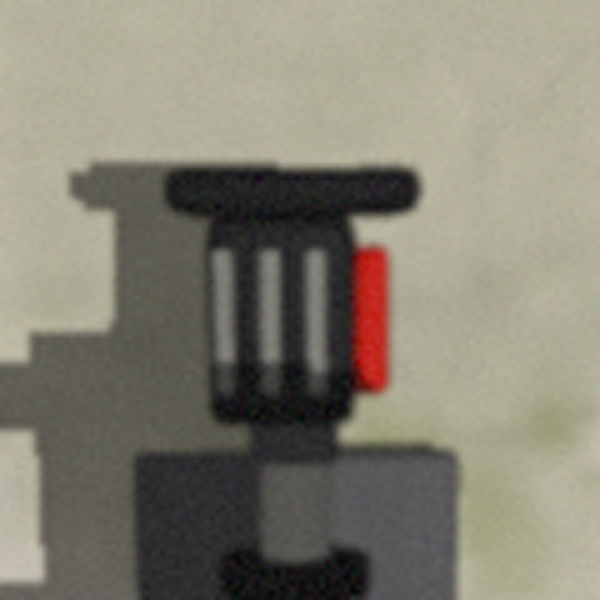

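```bash
python3 - <<'E'
from h import *
import pickle
o=pickle.load(open('o7.pkl','rb'));c=cam("wrist",o)
P=lambda u,v:(223+(u-2)/5,74+(v-2)/5)
print("button",onz(c,P(370,320),63),"flange front edge L/R",onz(c,P(293,168),70),"flange sides",onz(c,P(166,190),70),onz(c,P(420,190),70))
print("tube collar front",onz(c,P(295,550),64), "tube", onz(c,(282,215),64.5), onz(c,(283,262),64.5))
E
```

```text
button [ 593.58341393 -129.38774508   63.        ] flange front edge L/R [ 568.21224929 -142.46967253   70.        ] flange sides [ 571.46163031 -163.83870412   70.        ] [ 572.02465276 -121.20565124   70.        ]
tube collar front [ 634.07931848 -143.11377599   64.        ] tube [ 663.46211415 -143.16428739   64.5       ] [ 710.47003191 -142.8646672    64.5       ]
```

>>> play_rows([
  {"offset":[0.025,-0.001,0],"twist":0},
  {"offset":[0.031,-0.001,0.02],"twist":0},
  {"offset":[0,0,0.04],"twist":0},
  {"offset":[0,0,0.03],"twist":0},
  {"offset":[0,0,0],"twist":0},
])

```text
time: 13.0
tool_pos: [591.4, -142.9, 287.8]
tcp_rot: [3.139, -0.008, 3.128]
contact_force: [0.4, -0.4, -0.7]
grip_width: 91.8
```

>>> play_rows([
  {"offset":[0,0,0.03],"twist":0},
  {"offset":[0,0,0.03],"twist":0},
  {"offset":[0,0,0.018],"twist":0},
  {"offset":[0,0,0.005],"twist":0},
  {"offset":[0,0,0],"twist":0},
])

```text
time: 13.5
tool_pos: [593.2, -143.4, 209.4]
tcp_rot: [-3.141, 0.001, 3.129]
contact_force: [-0.8, 0.3, 0.6]
grip_width: 91.8
```

>>> play_rows([
  {"offset":[0,0,0],"twist":0},
  {"offset":[0,0,0],"twist":0},
])

```text
time: 13.7
tool_pos: [593.3, -143.4, 210.4]
tcp_rot: [-3.141, 0.003, 3.129]
contact_force: [0.4, 0.3, 0.4]
grip_width: 91.5
```

```bash
python3 - <<'E'
from h import *
o=status.get_obs(); print(o['time'],o['tool_pos'],o['tcp_rot'],o['contact_force'])
im=viewer.capture("scene"); crop(im,300,140,160,120,5,"pics/c_sc8.png")
E
```

```text
13.7 [ 593.27907222 -143.39511203  210.3749679 ] [-3.14072611e+00  2.67888462e-03  3.12908133e+00] [0.43071646 0.31873328 0.44476142]
```

View pics/c_sc8.png

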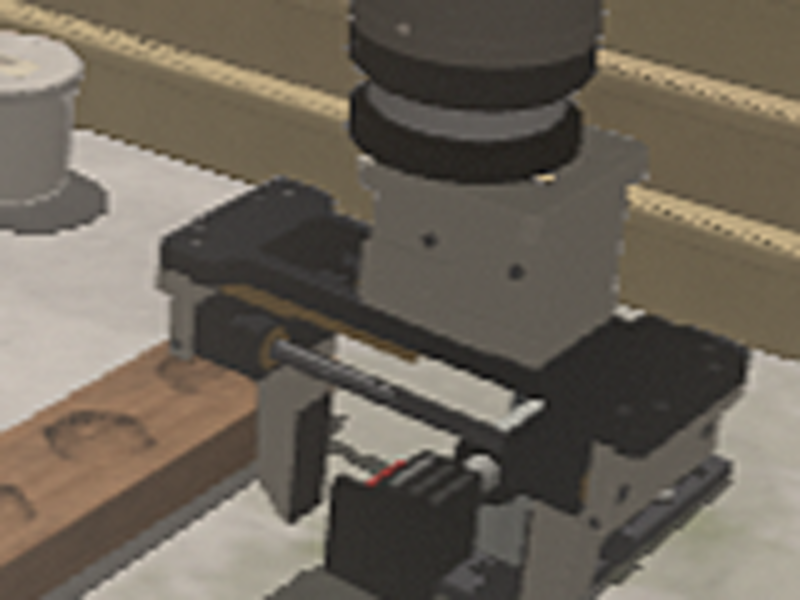

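The fingers straddle the grip, with the left one between the mould and the button. Closing.

>>> play_rows([
  {"offset":[0,0,0],"twist":0},
  {"offset":[0,0,0],"twist":0},
  {"offset":[0,0,0],"twist":0},
  {"offset":[0,0,0],"twist":0},
  {"offset":[0,0,0],"twist":0},
], jaw=255)

```text
time: 14.25
tool_pos: [592.7, -143.2, 208.7]
tcp_rot: [3.141, -0.0, 3.129]
contact_force: [0.6, 0.6, -0.3]
grip_width: 56.4
```

>>> play_rows([
  {"offset":[0,0,0],"twist":0},
  {"offset":[0,0,0],"twist":0},
  {"offset":[0,0,0],"twist":0},
  {"offset":[0,0,0],"twist":0},
  {"offset":[0,0,0],"twist":0},
])

```text
time: 14.75
tool_pos: [592.7, -144.4, 208.6]
tcp_rot: [-3.14, 0.0, 3.129]
contact_force: [-0.1, -6.4, -0.6]
grip_width: 25.8
```

>>> play_rows([
  {"offset":[0,0,0],"twist":0},
  {"offset":[0,0,0],"twist":0},
  {"offset":[0,0,0],"twist":0},
  {"offset":[0,0,0],"twist":0},
  {"offset":[0,0,0],"twist":0},
])

```text
time: 15.25
tool_pos: [592.7, -144.5, 208.7]
tcp_rot: [-3.14, 0.0, 3.129]
contact_force: [-0.2, -6.3, -0.5]
grip_width: 25.6
```

The opening went down to 25.6 mm, so the button is in. I'll take off the 6 N side force and pull.

>>> play_rows([
  {"offset":[0.002,-0.001,0],"twist":0},
  {"offset":[0.006,0,0],"twist":0},
  {"offset":[0.01,0,0],"twist":0},
  {"offset":[0.01,0,0],"twist":0},
  {"offset":[0.01,0,0],"twist":0},
])

```text
time: 15.75
tool_pos: [554.3, -144.3, 208.7]
tcp_rot: [-3.14, 0.001, 3.129]
contact_force: [3.5, -5.3, -4.9]
grip_width: 26.0
```

>>> play_rows([
  {"offset":[0.01,0,0],"twist":0},
  {"offset":[0.01,0,0],"twist":0},
  {"offset":[0.01,0,0],"twist":0},
  {"offset":[0.01,0,0],"twist":0},
  {"offset":[0.006,0,0],"twist":0},
])

```text
time: 16.25
tool_pos: [508.1, -143.8, 208.7]
tcp_rot: [-3.14, 0.001, 3.129]
contact_force: [3.2, -6.5, -6.5]
grip_width: 26.1
```

>>> play_rows([
  {"offset":[0.005,0,0],"twist":0},
  {"offset":[0.005,0,0],"twist":0},
  {"offset":[0.004,0,0],"twist":0},
  {"offset":[0.001,0,0],"twist":0},
  {"offset":[0,0,0],"twist":0},
])

```text
time: 16.75
tool_pos: [493.6, -143.7, 208.7]
tcp_rot: [-3.14, 0.001, 3.129]
contact_force: [2.9, -6.4, -5.7]
grip_width: 26.1
```

>>> play_rows([
  {"offset":[0,0,0],"twist":0},
  {"offset":[0,0,0],"twist":0},
  {"offset":[0,0,0],"twist":0},
])

```text
time: 17.05
tool_pos: [493.8, -143.7, 208.6]
tcp_rot: [-3.14, 0.001, 3.129]
contact_force: [3.5, -7.7, -5.8]
grip_width: 25.9
```

```bash
python3 - <<'E'
from h import *
o=status.get_obs(); print(o['time'],o['tool_pos'],o['tcp_rot'],o['contact_force'],o['grip_width'])
im=viewer.capture("scene"); crop(im,300,140,160,120,5,"pics/c_sc9.png");cv2.imwrite("pics/scene9.png",im[:,:,::-1])
im=viewer.capture("top"); crop(im,260,110,140,120,5,"pics/c_top9.png");cv2.imwrite("pics/top9.png",im[:,:,::-1])
E
```

```text
17.05 [ 493.76381628 -143.65660342  208.62471143] [-3.14008219e+00  1.35895556e-03  3.12943145e+00] [ 3.47256427 -7.74972116 -5.76467257] 25.909172082546664
```

View pics/scene9.png

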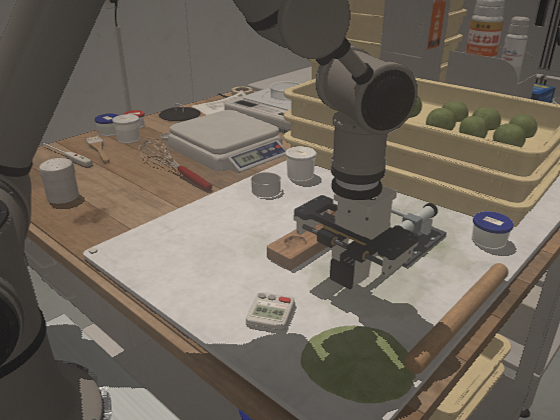

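View pics/c_sc9.png

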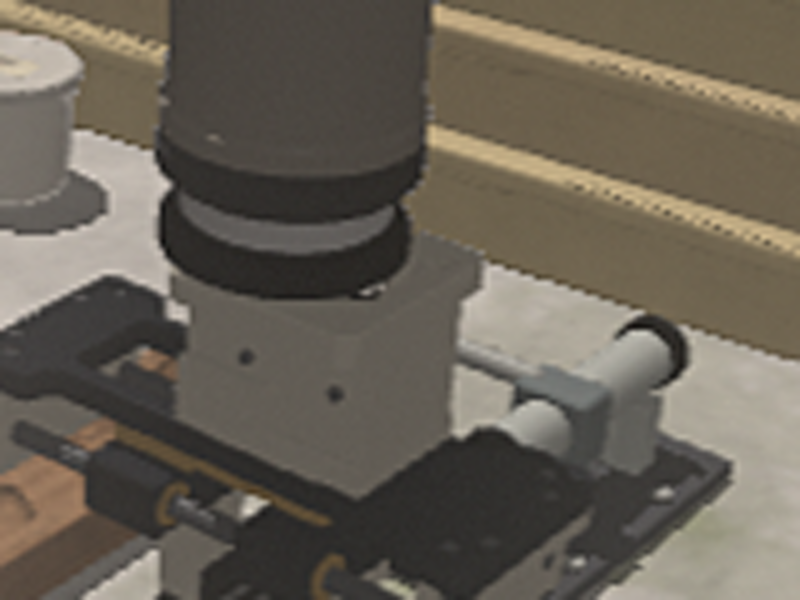

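View pics/c_top9.png

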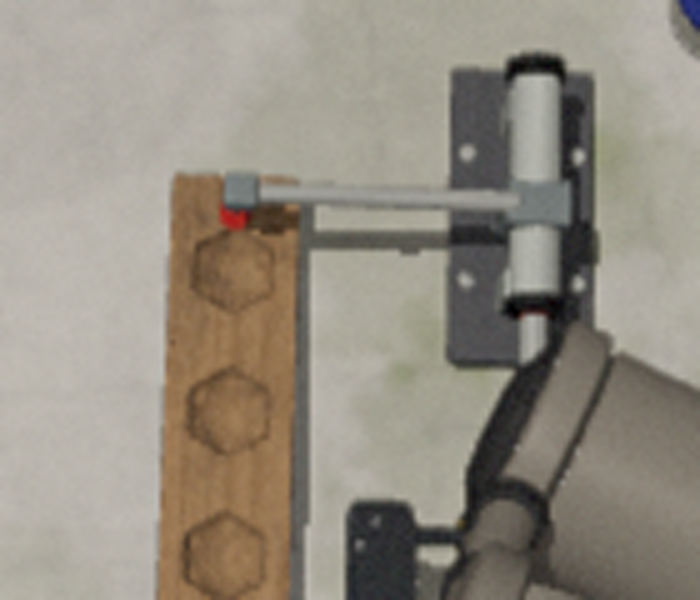

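>>> play_rows([
  {"offset":[0.001,-0.001,0],"twist":0},
  {"offset":[0.001,0,0],"twist":0},
  {"offset":[0.001,0,0],"twist":0},
  {"offset":[0,0,0],"twist":0},
  {"offset":[0,0,0],"twist":0},
])

```text
time: 17.65
tool_pos: [490.7, -143.9, 208.6]
tcp_rot: [3.142, 0.0, 3.129]
contact_force: [3.1, -2.0, -4.8]
grip_width: 25.5
```

>>> play_rows([
  {"offset":[0.001,0,0],"twist":0},
  {"offset":[0,0,0],"twist":0},
  {"offset":[0,0,0],"twist":0},
])

```text
time: 17.95
tool_pos: [490.3, -143.9, 208.7]
tcp_rot: [-3.141, 0.002, 3.129]
contact_force: [7.5, -1.4, -8.2]
grip_width: 25.6
```

The force rose from 3 to 7.5 N at 102.4 mm of travel, so the stick is at its solid end. I'll hold there and do a last check.

>>> play_rows([
  {"offset":[0,0,0],"twist":0},
  {"offset":[0,0,0],"twist":0},
  {"offset":[0,0,0],"twist":0},
  {"offset":[0,0,0],"twist":0},
  {"offset":[0,0,0],"twist":0},
])

```text
time: 18.45
tool_pos: [490.3, -143.9, 208.7]
tcp_rot: [-3.141, 0.002, 3.129]
contact_force: [7.6, -1.2, -8.1]
grip_width: 26.0
```

```bash
python3 - <<'E'
from h import *
o=status.get_obs(); print(o['time'],o['tool_pos'],o['contact_force'],o['grip_width'])
im=viewer.capture("top"); crop(im,200,90,200,150,4,"pics/c_top10.png")
a=cv2.imread("pics/top5.png")[140:200,285:325].astype(int);b=im[140:200,285:325,::-1].astype(int);print(abs(a-b).mean(),abs(a-b).max())
E
```

```text
18.45 [ 490.33230879 -143.88155306  208.67595897] [ 7.55449667 -1.16193269 -8.10080049] 26.005597161634523
8.061388888888889 103
```

View pics/c_top10.png

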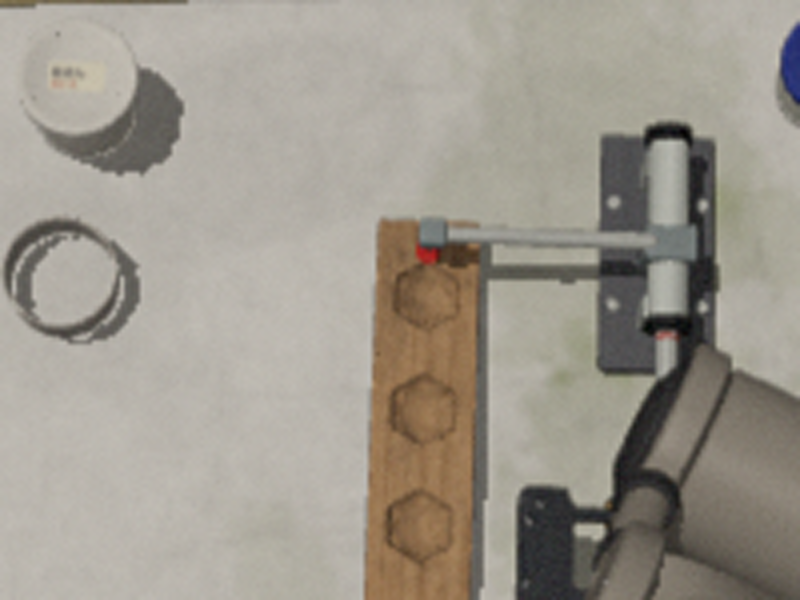

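The mould and spot are where I left them, the red mark on the stick is clear of the tube, and the grip is held steady. Handing in.

```bash
python3 -c "
from plant import ticket
print(ticket.close_job())"
```

```text
the job is handed in; nothing more can be done
None
```

I slid the mould flat along the board until its red spot was under the needle and let go of it. Then I squeezed the grip's button, pulled the stick past the first stop to its solid end, and handed the job in at about 18.5 s with the grip still held.

**Last checks**
- **Stick:** the tool travelled about 102.4 mm. The pull force rose from about 3 to 7.5 N at the end and stayed there. The red mark on the stick shows outside the tube.
- **Button:** the gripper opening stayed at about 26 mm, which means the button is in.
- **Mould:** in the last top view it looks unmoved since I let go. It lies within about 1–2° of the stick's direction, and the fingers are clear of it.
- **Bystanders:** the ring and timer were never touched. The ring looks unmoved in the last top view, and the timer was last seen just before the final few millimetres of pull.

**Where the checks disagreed**
- **Needle position:** the first scene view put the needle tip about 3.5 mm beyond the spot. The top view and a close wrist view both put it within about 2 mm, so I kept the placement. The needle tip was hidden in both of those, so I judged its place from the block above it.
- **Picture comparison:** my pixel comparison of the spot area before and after the pull did not come out clean (mean 8, max 103). I put that down to the arm being in one of the pictures and relied on the view instead.

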